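# Set the slicer's thickness lever and hold its guard ready over the feed ramp

## Task

We are slicing potatoes into the casserole: first click the slicer's thickness lever into the notch marked with three dots. Then fetch the slicer's hand guard from the other side of the potato bowl, carry it over the things in between without disturbing them, and bring it over the slicer's feed ramp, centred and square between the two rails. Finish while still holding it there, level and hovering about 2 cm above the rails, without ever having touched the slicer with it: I will lay a potato half under it.

Things in the scene. Friction and masses are not known exactly. Their poses are not given: they have to be found in the camera images.
- slicer: White hand slicer, 430 x 128 mm, fixed level across a black casserole. Origin on its middle line at its underside, 102 mm above the worktop; x runs along it from the grip handle (robot side) to the far end. Lever housing x -187 to -85 mm, top z 24 mm; on it, by the handle, groups of 1, 2, 3, 4 black dots mark the notches, from the +y to the -y side. Blade at x 56 to 76 mm.
- bay (a point): Middle of the ribbed steel feed ramp (132 mm long in x, between lever housing and blade), half-way between the two rails, at the height of the rail tops: 132 mm above the worktop, 16 mm above the ramp. Axes as the slicer's. Rails: along x, 6 mm wide, centre lines at y +-58 mm. The guard hovers over this point.
- lever (a joint): Thickness lever, rad: notches at 0 (one dot), 0.4, 0.8 (three dots), 1.2, play 0.02; stops -0.1, 1.3. Starts in the first or second notch, rarely perched between them. Turns level about x -98, y 0 mm of the slicer; at 0.6 it points along the slicer's -x; larger values bring the knob to its -y side. A spring pawl holds it (about 3 N at the knob to leave) and draws it in from 0.15 rad away.
- lever_knob (a point): On the axis of the lever's upright black knob (16 to 18 mm across, 55 mm from the pivot), 60 mm above the slicer's origin level; the knob stands from 38 to 78 mm above that level. x points along the lever, away from the pivot.
- guard: Hand guard, loose on the worktop, about 160 g: white flange 84 (x) by 124 mm (y), 14 to 20 mm above its origin, on a skirt 80 by 97 mm that fits between the rails. Black grip bar on top, 60 mm long (x), 26 mm wide (y), 26 to 71 mm above the origin. Origin: centre of its underside. Its x is to lie along the slicer's x, either end first.
- bowl: White bowl of peeled potatoes between guard and slicer, 140 mm across, up to 95 mm high with the potatoes; origin under its centre. Leave it alone.
- pepper_jar: Spice jar 44 mm across, 105 mm high, origin under its centre. Leave it alone.
- paprika_jar: Spice jar 46 mm across, 106 mm high, origin under its centre. Leave it alone.
- turmeric_jar: Spice jar 44 mm across, 96 mm high, origin under its centre. Leave it alone.
- rose_bottle: Small pink wine bottle, 62 mm across, 216 mm high, farther back; origin under its centre. Leave it alone.
- peeler: Orange peeler lying on the worktop, 170 x 25 x 18 mm. Leave it alone.

How it is judged:
By the outcome, as a careful person would: the job done as asked, in the order asked, and still so for the second after the job is handed in, while the arm keeps its last pose, push and grip.
It also fails if it takes over 61 s, if anything falls off the work surface, if the arm or the gripper's body presses on something with over 40 N, if the wrist force passes 120 N, or if a joint passes its speed limit or range.

## Robot

A 6-joint arm with a two-finger parallel gripper is mounted at the origin on a cart in front of the work surface, level with it; the furniture and walls round the work are solid. World frame = base frame: x ahead of the robot, y to its left, z up, the work surface at z = 0. Lengths are in m, angles in degrees, forces in N, time in s.
With the tool pointing down it reaches from about 0.375 to 0.9 m from the base axis. Payload 3.1 kg.
Tool frame: the origin (TCP) lies on the centre line of the jaws, within the pads' length; the fingertips stand 22 mm ahead of it and the grasp point (between the pads) lies 3 mm ahead of it; z points along the fingers, y is the line along which they close (so a half turn about z gives the same grasp; the last joint's range is limited). The gripper opens to 87 mm and grips with 3 to 60 N. Pads are 19 mm wide; open, the fingers measure 117 mm over their backs; the gripper's body (75 mm by 190 mm) begins 51 mm behind the grasp point.
Start: joints at [-76.404, 30.224, 82.088, -0, 67.689, -10.227], TCP at [0.252, -0.572, 0.245] pointing down, gripper open.
Joint ranges: [-176.69, 176.69], [-43.24, 126.21], [12.49, 139.97], [-82, 262], [0, 151.66], [-163.58, 163.58]. Speed limits (degrees/s): [159.86, 159.86, 180, 180, 180, 180].

## Interface

Orientations are given as a 3x3 rotation matrix whose columns are the frame's x, y, z axes.
In Python, from rig import * gives the robot as it stands.
- The arm moves only by the shell command python3 -m jog 'ROWS'. ROWS is text: rows parted by semicolons, each of 7 numbers parted by spaces: the shift along the tool's x, y, z in mm, then the turn, a rotation vector about the tool's x, y, z in rad, then the finger opening in mm, from 0 to 87. In form: tx ty tz ax ay az fingers; .... A call has 1 to 12 rows; each row shifts and turns the commanded pose from where the row before left it, along the tool's axes as they then stand; what a row does not reach is not made up. A row lasts 1/8 s, in which the tool goes at most 62.5 mm and 10.7 degrees, less where a joint would pass 70% of its speed; a pose out of reach is approached as far as the arm can. A call with a gripper value outside its range is refused whole. The fingers move at their own pace and stop on an object; the grip force is fixed at half the most. Time passes only in rows, so rows that do not move let the fingers close. It gives the time, the measured TCP pose, the force, the opening and the grip force at its end, in the units of the state.
- read_state(): the state, without advancing time (a new reading comes with each control period).
- capture(name): name is "side" or "top" or "wrist"; returns a dict with "color" (400x640x3 uint8, red, green, blue), "camera_matrix" (3x3 intrinsics, pixels), "distortion" ([k1, k2, p1, p2, k3] as OpenCV has them; the pictures are not rectified), "R" (3x3) and "t" (3): a world point X has camera coordinates R X + t. Camera axes: x right, y down, z forward; pixel columns grow to the right and rows downward; lengths in m; the calibration is good to about 2 mm. A picture is of the moment at which its call begins. There is no depth.
- hand_in(): hands the job in; it is judged then, once.
Trained networks look in the newest picture that a camera, given by its name, has taken for a name from the list of things; names that differ only in an ending like _2 or _b are one class to them, and where a whole thing is asked for, a point or a joint stands for the part that bears it (a point fixed in the world has none). Each returns a list of dicts, best first, with "conf" (0 to 1); they miss things now and then, are a little off and sometimes report something else, mostly with a low value. They report only what shows in the picture. A call takes as long as a camera call.
- find_in(camera, target): "at" ([x, y, z] in m, in world coordinates, good to about 4 mm: the middle of the surface that is visible of it).
- trace(camera, target): "pixels" (400x640 bool, what is visible of it).
- place_of(camera, target): "at" ([x, y, z] in m, in world coordinates, good to about 4 mm: a listed point, or the origin of a listed thing).
The state is a dict: "time_s": time; "joint_positions": joint angles; "qvel": joint speeds; "tau": joint torques, N m; "position": TCP position; "tcp_rot": TCP orientation; "force": force on the tool from outside, world axes, zero at the start; "moment": the same for the moment, N m; "opening": opening from 0.0 (shut) to 1.0 (fully open); "grasp_force": force on a finger pad.
Only numpy, scipy, OpenCV 4.12 (cv2) and the standard library are available. Lean on these libraries where they do the work, as an engineer would, in place of code of your own. Each camera call takes 0.05 s, during which the arm holds its last target. There are 200 camera calls.

## Working session

There is one attempt and no reset: what is moved stays moved. The work goes in short steps, Python scripts to look and compute and a shell command to move; the robot and the scene stay as the last step left them, time stands still between calls to the robot, and variables do not carry over. Pictures are saved under pics/ and viewed, at most 11 in all, crops included, and the job is handed in when it is done.

```bash
mkdir -p pics; ls; python3 - <<'E'
from rig import *
import cv2,numpy as np
s=read_state();print(s['time_s'],s['position'],np.round(s['tcp_rot'],3).tolist(),s['opening'])
for c in ["side","top","wrist"]:
    d=capture(c);cv2.imwrite(f'pics/{c}0.png',d['color'][:,:,::-1])
    print(c,np.round(-np.array(d['R']).T@d['t'],3),np.round(d['R'],2).tolist())
    for n in ["slicer","bay","lever_knob","guard","bowl","pepper_jar","paprika_jar","turmeric_jar","rose_bottle","peeler"]:
        r=place_of(c,n)
        print(n,[(np.round(q['at'],3).tolist(),round(q['conf'],2)) for q in r[:2]])
E
```

```text
pics
0.0 [ 0.25232135 -0.57105655  0.24359019] [[0.915, 0.404, -0.0], [0.404, -0.915, 0.002], [0.0, -0.002, -1.0]] 0.9993052747343896
side [ 1.176 -0.69   0.746] [[0.73, 0.68, 0.01], [0.39, -0.41, -0.82], [-0.56, 0.61, -0.57]]
slicer [([0.628, 0.206, 0.101], 0.73)]
bay [([0.608, 0.195, 0.132], 0.65)]
lever_knob [([0.478, 0.176, 0.163], 0.73)]
guard []
bowl []
pepper_jar [([0.66, -0.114, 0.002], 0.7)]
paprika_jar [([0.453, -0.094, -0.001], 0.85), ([0.476, 0.173, 0.16], 0.17)]
turmeric_jar [([0.414, -0.035, -0.001], 0.67)]
rose_bottle []
peeler [([0.358, -0.155, -0.0], 0.77), ([0.631, 0.203, 0.1], 0.34)]
top [ 0.502 -0.044  1.183] [[-0.01, -1.0, 0.01], [-1.0, 0.01, -0.07], [0.07, -0.01, -1.0]]
slicer [([0.628, 0.202, 0.099], 0.61), ([0.558, -0.079, -0.001], 0.34)]
bay [([0.609, 0.194, 0.13], 0.82)]
lever_knob [([0.611, 0.193, 0.133], 0.72), ([0.48, 0.176, 0.161], 0.69)]
guard [([0.47, -0.268, 0.0], 0.71)]
bowl [([0.56, -0.08, -0.001], 0.74)]
pepper_jar []
paprika_jar [([0.355, -0.154, -0.0], 0.68), ([0.664, -0.112, 0.0], 0.64)]
turmeric_jar [([0.413, -0.046, 0.002], 0.49)]
rose_bottle [([0.742, -0.06, -0.002], 0.83)]
peeler [([0.354, -0.152, 0.002], 0.53)]
wrist [ 0.329 -0.538  0.384] [[0.4, -0.91, 0.0], [-0.87, -0.39, 0.3], [-0.28, -0.12, -0.95]]
slicer []
bay []
lever_knob []
guard []
bowl []
pepper_jar []
paprika_jar []
turmeric_jar []
rose_bottle []
peeler []
```

View pics/side0.png

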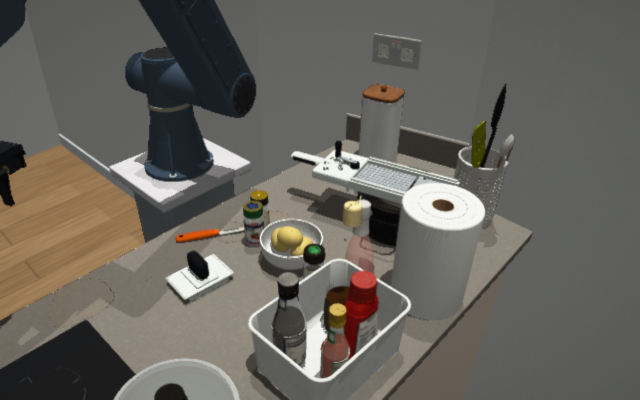

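View pics/top0.png

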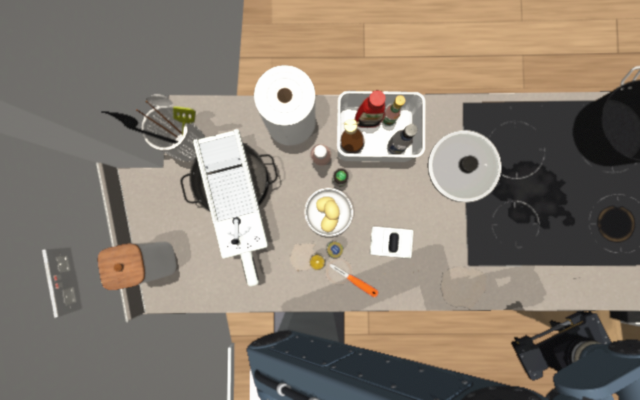

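The side view shows the guard at about (200,275), the bowl at (290,245) and the slicer running from its handle (305,157) to (450,180), with the knob at (338,148). In the top view the guard is at (392,242) with its bar along the columns, the slicer runs from (250,270) to (218,135), and the knob is near (237,222). Next I'll measure the yaws and the lever angle.

```bash
cat > h.py <<'E'
from rig import *
import cv2,numpy as np
def rays(d,px):
    p=cv2.undistortPoints(np.array(px,float).reshape(-1,1,2),d['camera_matrix'],np.array(d['distortion'],float)).reshape(-1,2)
    R=np.array(d['R']);return -R.T@d['t'],np.c_[p,np.ones(len(p))]@R
def onplane(d,px,z):
    c,r=rays(d,px);return (c+r*((z-c[2])/r[:,2])[:,None])[:,:2]
def tri(obs):  # [(d,px)]
    A=np.zeros((3,3));b=np.zeros(3)
    for d,px in obs:
        c,r=rays(d,[px]);r=r[0]/np.linalg.norm(r[0]);P=np.eye(3)-np.outer(r,r);A+=P;b+=P@c
    return np.linalg.solve(A,b)
def yaw(R):return np.degrees(np.arctan2(R[1,0],R[0,0]))
def goto(x,y,z,w):  # what to jog: tool shift mm, turn rotvec, to TCP x,y,z with tool down and tool-x yaw w deg
    s=read_state();R=np.array(s['tcp_rot']);c,q=np.cos(np.radians(w)),np.sin(np.radians(w))
    T=np.array([[c,q,0],[q,-c,0],[0,0,-1.]])
    print('shift mm',np.round(1000*R.T@(np.array([x,y,z])-s['position']),1),'turn',np.round(cv2.Rodrigues(R.T@T)[0].ravel(),3))
def st():
    s=read_state();print(round(s['time_s'],2),np.round(s['position'],4),'yaw',round(yaw(np.array(s['tcp_rot'])),2),'tilt',np.round(np.array(s['tcp_rot'])[:,2],3),np.round(s['force'],1),round(s['opening']*87,1),round(s['grasp_force'],1))
E
python3 - <<'E'
from h import *
D={}
M={}
for c in ["top","side"]:
    D[c]=capture(c)
    for n in ["slicer","guard","lever_knob","bowl"]:
        r=trace(c,n);
        for q in r[:2]:
            m=q['pixels'];ys,xs=np.nonzero(m);print(c,n,round(q['conf'],2),m.sum(),xs.min(),xs.max(),ys.min(),ys.max())
        if r:M[c,n]=r[0]['pixels']
for n,z in [("slicer",.125),("guard",.02)]:
    if ("top",n) in M:
        ys,xs=np.nonzero(M["top",n]);P=onplane(D["top"],np.c_[xs,ys],z)
        print(n,cv2.minAreaRect((P*1000).astype(np.float32)))
im=D["top"]["color"]
cv2.imwrite('pics/tc.png',np.hstack([cv2.resize(im[125:295,180:280],None,fx=3.5,fy=3.5,interpolation=cv2.INTER_CUBIC)[:595],cv2.resize(im[200:285,340:440],None,fx=3.5,fy=7,interpolation=cv2.INTER_CUBIC)[:595]])[:,:,::-1])
E
```

```text
top slicer 0.74 6054 194 267 130 285
top guard 0.81 1183 370 413 227 257
top lever_knob 0.7 167 231 241 217 244
top bowl 0.8 1747 305 352 188 235
side slicer 0.74 4188 291 458 141 203
side guard 0.92 1871 167 232 251 300
side lever_knob 0.66 259 335 359 141 169
side bowl 0.59 2155 260 321 219 268
side bowl 0.27 337 250 269 191 227
slicer ((564.3552856445312, 182.78961181640625), (428.768310546875, 134.26214599609375), 14.394003868103027)
guard ((469.68426513671875, -268.90972900390625), (127.20894622802734, 89.1590805053711), 82.82189178466797)
```

View pics/tc.png

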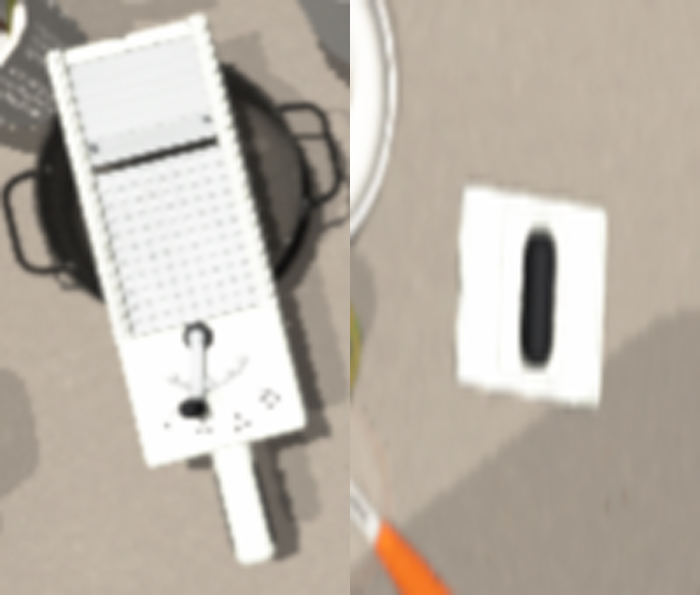

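The crop shows the slicer with the lever pointing at the two-dot group, knob at about (193,408) in the crop, and the guard with its bar along its x. Yaws are about +14.4° for the slicer and −7° for the guard. I'll move above the guard first for a wrist look.

```bash
python3 -m jog '46 -26.7 -2.3 0 0 0 87; 46 -26.7 -2.3 0 0 0 87; 46 -26.7 -2.3 0 0 0 87; 46 -26.7 -2.3 0 0 0 87; 46 -26.7 -2.3 0 0 0 87; 46 -26.7 -2.3 0 0 0 87; 46 -26.7 -2.3 0 0 0 87; 0 0 0 0 0 0.164 87; 0 0 0 0 0 0 87'; python3 - <<'E'
from h import *
st()
d=capture("wrist");cv2.imwrite('pics/w1.png',d['color'][:,:,::-1]);np.save('w1.npy',d,allow_pickle=True)
print(place_of("wrist","guard")[:1])
r=trace("wrist","guard")
if r:
    m=r[0]['pixels'];ys,xs=np.nonzero(m);print(r[0]['conf'],xs.min(),xs.max(),ys.min(),ys.max())
t=capture("top");m2=trace("top","guard");
if m2: ys,xs=np.nonzero(m2[0]['pixels']);print(xs.min(),xs.max(),ys.min(),ys.max())
goto(.478,.178,.27,14.4)
E
```

```text
time_s: 3.28
position: [0.472, -0.2701, 0.2608]
tcp_rot: [[0.968, 0.253, 0.0], [0.253, -0.968, -0.0], [0.0, 0.0, -1.0]]
force: [0.6, 0.1, -1.1]
opening: 1.003
grasp_force: 0.0
3.27 [ 0.472  -0.2701  0.2608] yaw 14.63 tilt [ 0. -0. -1.] [ 0.6  0.1 -1.1] 87.2 0.0
[]
0.67 254 376 120 220
371 410 227 254
shift mm [ 118.5 -433.5   -9.4] turn [-0.  0.  0.]
```

View pics/w1.png

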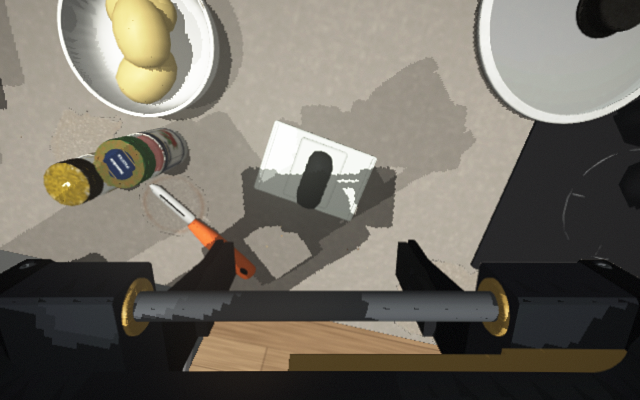

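The guard shows at about (316,170), with corners near (279,121), (376,155), (352,222) and (255,188); the jars and peeler are to its left. Now over to the slicer.

```bash
python3 -m jog '14.8 -54.2 -1.2 0 0 0 87; 14.8 -54.2 -1.2 0 0 0 87; 14.8 -54.2 -1.2 0 0 0 87; 14.8 -54.2 -1.2 0 0 0 87; 14.8 -54.2 -1.2 0 0 0 87; 14.8 -54.2 -1.2 0 0 0 87; 14.8 -54.2 -1.2 0 0 0 87; 14.8 -54.2 -1.2 0 0 0 87; 0 0 0 0 0 0 60;0 0 0 0 0 0 60'; python3 - <<'E'
from h import *
st()
w=np.load('w1.npy',allow_pickle=True).item()
C=np.array([(279,121),(376,155),(352,222),(255,188)]);P=onplane(w,C,.02);print('guard corners',P.round(4).tolist(),P.mean(0),'sides',[np.linalg.norm(P[i]-P[i-1]).round(4) for i in range(4)])
d=capture("wrist");cv2.imwrite('pics/w2.png',d['color'][:,:,::-1]);np.save('w2.npy',d,allow_pickle=True)
for n in ["slicer","bay","lever_knob"]:print(n,[(q['at'].round(4) if hasattr(q['at'],'round') else q['at'],q['conf']) for q in place_of("wrist",n)[:2]])
E
```

```text
time_s: 4.78
position: [0.4781, 0.1782, 0.2701]
tcp_rot: [[0.968, 0.25, -0.0], [0.25, -0.968, -0.001], [-0.001, 0.001, -1.0]]
force: [-0.2, 0.0, -0.2]
opening: 0.853
grasp_force: 0.0
4.78 [0.4781 0.1782 0.2701] yaw 14.46 tilt [-0.    -0.001 -1.   ] [-0.2  0.  -0.2] 74.2 0.0
guard corners [[0.5151, -0.2176], [0.5062, -0.3332], [0.4206, -0.3301], [0.4328, -0.2072]] [ 0.46868988 -0.27202426] sides [np.float64(0.0829), np.float64(0.116), np.float64(0.0857), np.float64(0.1235)]
slicer [([0.6269, 0.1988, 0.1014], 0.65)]
bay [([0.6102, 0.1952, 0.1316], 0.73)]
lever_knob [([0.4775, 0.176, 0.1643], 0.81)]
```

View pics/w2.png

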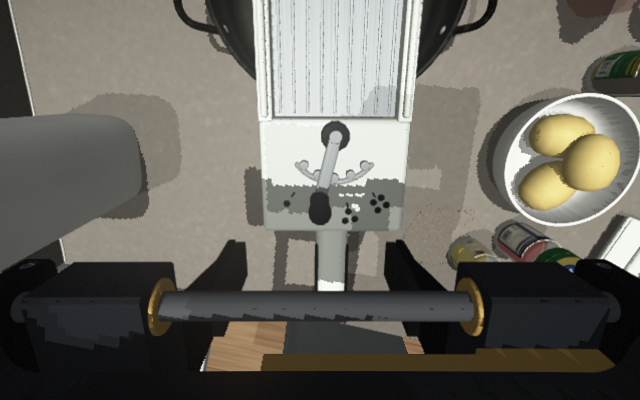

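The knob is at about (319,207) (top near y=197) with the pivot at (336,135). The lever sits in notch 2, and the three-dot group is at (350,213). The rails run from about (258,115) and (411,115) upward.

```bash
python3 - <<'E'
from h import *
d=np.load('w2.npy',allow_pickle=True).item();t=capture("top");s=capture("side")
g=cv2.GaussianBlur(cv2.cvtColor(d['color'],cv2.COLOR_RGB2GRAY),(3,3),0).astype(float)
L=[];Rr=[]
for r in range(6,112,6):
    row=g[r,235:445];w=np.nonzero(row>190)[0];L.append((235+w.min(),r));Rr.append((235+w.max(),r))
print(L[::4],Rr[::4])
def line(px,z):
    P=onplane(d,px,z);vx,vy,x0,y0=cv2.fitLine(P.astype(np.float32),cv2.DIST_HUBER,0,.001,.001).ravel()
    if vx<0:vx,vy=-vx,-vy
    return np.degrees(np.arctan2(vy,vx)),(x0,y0)
a,p=line(L,.132);b,q=line(Rr,.132);print('yaw',a,b)
th=np.radians((a+b)/2);u=np.array([np.cos(th),np.sin(th)]);n=np.array([-u[1],u[0]])
print('offsets',n@p,n@q,'width',n@p-n@q,'mid',(n@p+n@q)/2)
for nm,X in [('bay',(.609,.1948)),('slicer',(.6275,.202)),('knob',(.478,.176)),('tcp',read_state()['position'][:2])]:print(nm,'along',u@X,'lat',n@X-(n@p+n@q)/2)
# pivot cap & housing corners
print('piv',[ (u@x,n@x-(n@p+n@q)/2) for x in onplane(d,[(336,135)],.140)])
for c,z in [((261,122),.126),((410,122),.126),((402,229),.126),((264,229),.126)]:
    x=onplane(d,[c],z)[0];print(c,u@x,n@x-(n@p+n@q)/2)
# knob axis triangulation with traces (find_in-type): middles of knob top in top/side/wrist
for nme,c in [('top',t),('side',s)]:
    im=c['color'];x=(231,210) if nme=='top' else (330,136);cr=im[x[1]:x[1]+30,x[0]:x[0]+25].max(2);ys,xs=np.nonzero(cr<60);print(nme,len(xs),xs.mean()+x[0],xs.min()+x[0],xs.max()+x[0],ys.min()+x[1],ys.max()+x[1])
cr=d['color'][185:232,300:340].max(2);ys,xs=np.nonzero(cr<60);print('wr',xs.mean()+300,xs.min()+300,xs.max()+300,ys.min()+185,ys.max()+185)
cv2.imwrite('pics/kn.png',np.hstack([cv2.resize(t['color'][205:250,215:260],(400,400),interpolation=cv2.INTER_CUBIC),cv2.resize(d['color'][180:240,290:350],(400,400),interpolation=cv2.INTER_CUBIC)])[:,:,::-1])
E
```

```text
[(np.int64(253), 6), (np.int64(255), 30), (np.int64(256), 54), (np.int64(257), 78), (np.int64(257), 102)] [(np.int64(421), 6), (np.int64(419), 30), (np.int64(417), 54), (np.int64(414), 78), (np.int64(412), 102)]
yaw 13.509877 14.350056
offsets 0.104281396 -0.018473208 width 0.1227546 mid 0.042904094
bay along 0.6379850561201572 lat -0.00044106154143808834
slicer along 0.6576742812693118 lat 0.0020935812219977715
knob along 0.5063118419647217 lat 0.012848209112882605
tcp along 0.5070905659992511 lat 0.014285147761079267
piv [(np.float64(0.5595250252646294), np.float64(-0.001264464407002286))]
(261, 122) 0.5678927554275662 0.06018697031778532
(410, 122) 0.5690677597554695 -0.06301412317487415
(402, 229) 0.4736139299781358 -0.06494290131861324
(264, 229) 0.47239431027630413 0.06123624203006303
top 77 237.4805194805195 231 243 228 239
side 142 341.9718309859155 335 354 136 165
wr 319.29188255613127 309 330 192 224
```

View pics/kn.png

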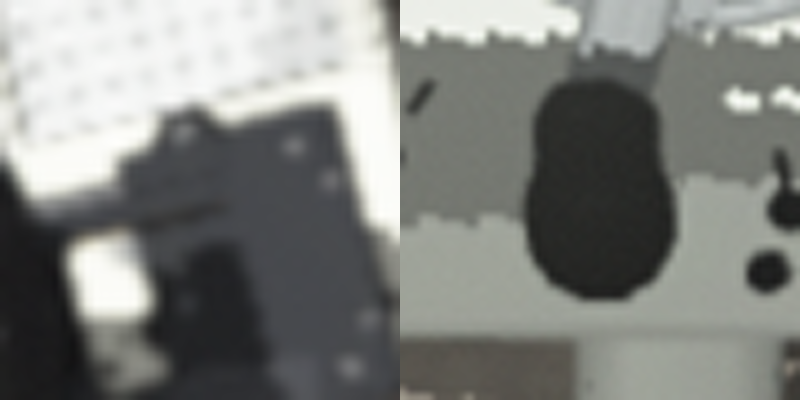

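```bash
python3 - <<'E'
from h import *
d=np.load('w2.npy',allow_pickle=True).item()
th=np.radians(13.95);u=np.array([np.cos(th),np.sin(th)]);n=np.array([-u[1],u[0]])
for px,z in [((320,214),.18),((319.5,201.5),.145)]:
    x=onplane(d,[px],z)[0];print(x,u@x,n@x-.0429)
E
python3 -m jog '-1.5 3.4 0 0 0 0.009 45; 0 0 25 0 0 0 45; 0 0 40 0 0 0 45; 0 0 30 0 0 0 45; 0 0 7 0 0 0 45; 0 0 0 0 0 0 45'
```

```text
[0.47912428 0.17468599] 0.5071056470879789 0.011128968654036078
[0.47752525 0.17416784] 0.5054288657894276 0.01101158369571291
time_s: 5.82
position: [0.4779, 0.1749, 0.1684]
tcp_rot: [[0.971, 0.24, -0.0], [0.24, -0.971, -0.0], [-0.0, 0.0, -1.0]]
force: [-0.5, 0.2, 0.8]
opening: 0.517
grasp_force: 0.0
```

```bash
python3 -m jog '0 0 0 0 0 0 10; 0 0 0 0 0 0 10; 0 0 0 0 0 0 10; 0 0 0 0 0 0 10; 0 0 0 0 0 0 10'
```

```text
time_s: 6.45
position: [0.4778, 0.1751, 0.1687]
tcp_rot: [[0.971, 0.241, 0.001], [0.241, -0.971, 0.0], [0.001, 0.0, -1.0]]
force: [-1.6, 0.2, 3.2]
opening: 0.181
grasp_force: 29.7
```

```bash
python3 -m jog '-0.8 5.5 0 0 0 0 10; -0.3 5.5 0 0 0 0 10; 0.3 5.5 0 0 0 0 10; 0.8 5.5 0 0 0 0 10; 0 0 0 0 0 0 10'
```

```text
time_s: 7.08
position: [0.4813, 0.1539, 0.1682]
tcp_rot: [[0.971, 0.241, -0.003], [0.241, -0.971, 0.001], [-0.003, -0.001, -1.0]]
force: [-3.4, 3.3, 5.8]
opening: 0.184
grasp_force: 29.7
```

```bash
python3 -m jog '0 1.2 0 0 0 0 10; 0 0 0 0 0 0 45; 0 0 0 0 0 0 45; 0 0 0 0 0 0 45; 0 0 -30 0 0 0 45; 0 0 -40 0 0 0 45; 0 0 -40 0 0 0 60; 0 0 0 0 0 0 60'; python3 - <<'E'
from h import *
st();d=capture("wrist");np.save('w3.npy',d,allow_pickle=True)
print(place_of("wrist","lever_knob")[:1])
cv2.imwrite('pics/w3.png',cv2.resize(d['color'][100:240,240:430],None,fx=3,fy=3)[:,:,::-1])
E
```

```text
time_s: 8.07
position: [0.4855, 0.1526, 0.2814]
tcp_rot: [[0.971, 0.24, 0.008], [0.24, -0.971, 0.001], [0.008, 0.001, -1.0]]
force: [-0.2, 0.1, -0.4]
opening: 0.646
grasp_force: 0.0
8.07 [0.4855 0.1526 0.2814] yaw 13.91 tilt [ 0.008  0.001 -1.   ] [-0.2  0.1 -0.4] 56.2 0.0
[{'at': [0.4842, 0.1518, 0.1639], 'conf': 0.91}]
```

View pics/w3.png

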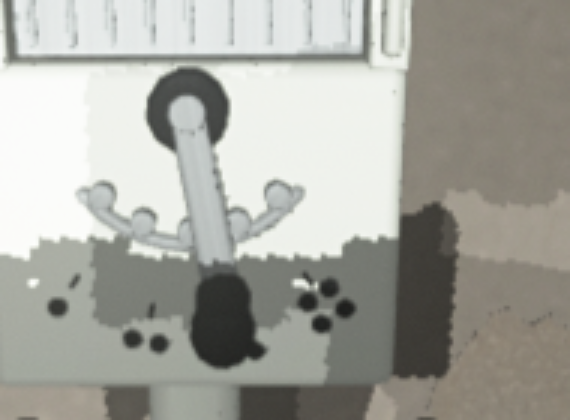

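The knob, at about (222,320) in the crop, now covers the three-dot group; the one-, two- and four-dot groups are all uncovered. I'll check the angle numerically and work out the guard approach from the first wrist picture.

```bash
python3 - <<'E'
from h import *
d=np.load('w3.npy',allow_pickle=True).item()
th=np.radians(13.95);u=np.array([np.cos(th),np.sin(th)]);n=np.array([-u[1],u[0]])
for px,z in [((314,211),.18),((314,200.5),.145)]:
    x=onplane(d,[px],z)[0];l=n@x-.0429;print(u@x,l,'lever',.6-np.arcsin(l/.055))
w=np.load('w1.npy',allow_pickle=True).item();t=capture("top")
# guard: white flange in the top picture, dark bar in both
im=t['color'][215:270,355:430];m=(im.min(2)>200).astype(np.uint8);k,lab,stt,_=cv2.connectedComponentsWithStats(m);i=1+stt[1:,4].argmax()
m=cv2.morphologyEx((lab==i).astype(np.uint8),cv2.MORPH_CLOSE,np.ones((15,15)));ys,xs=np.nonzero(m);P=onplane(t,np.c_[xs+355,ys+215],.02)*1000
r=cv2.minAreaRect(P.astype(np.float32));print('flange top',r,P.mean(0))
def bar(d,x0,x1,y0,y1,th):
    c=d['color'][y0:y1,x0:x1].max(2);k,lab,s,_=cv2.connectedComponentsWithStats((c<th).astype(np.uint8));i=1+s[1:,4].argmax();ys,xs=np.nonzero(lab==i);print('bar px',s[i],xs.mean()+x0,ys.mean()+y0)
    return np.c_[xs+x0,ys+y0]
bt=bar(t,375,410,228,256,90);bw=bar(w,290,340,140,215,60)
X=tri([(t,bt.mean(0)),(w,bw.mean(0))]);print('bar centroid',X)
for nm,dd,b in [('top',t,bt),('wr',w,bw)]:
    P=onplane(dd,b,.06)*1000;print(nm,cv2.minAreaRect(P.astype(np.float32)))
goto(.469,-.271,.26,-7)
E
```

```text
0.507253525924717 -0.011127773070726543 lever 0.8037295487868676
0.504828657436293 -0.011069175890337457 lever 0.8026417684124705
flange top ((467.84088134765625, -268.1656799316406), (125.45001983642578, 85.62047576904297), 84.64371490478516) [ 467.86204216 -268.61650266]
bar px [ 14   6   9  18 144] 393.15972222222223 242.47222222222223
bar px [  7  12  35  57 963] 313.03011422637593 186.09968847352025
bar centroid [ 0.46600727 -0.2675001   0.06585488]
top ((467.2124328613281, -265.7021789550781), (23.28863525390625, 49.54207992553711), 88.73856353759766)
wr ((468.7864990234375, -269.8197937011719), (26.068119049072266, 61.907386779785156), 83.98988342285156)
shift mm [-114.7  407.7   17.5] turn [0.    0.002 0.365]
```

```bash
python3 -m jog '-14.4 50.9 1 0 0 0 60; -14.4 50.9 2.2 0 0 0 60; -14.4 50.9 2.2 0 0 0 60; -14.4 50.9 2.2 0 0 0 60; -14.4 50.9 2.2 0 0 0 60; -14.4 50.9 2.2 0 0 0 60; -14.4 50.9 2.2 0 0 0 60; -14.4 50.9 2.2 0 0 0 60; 0 0 0 0 0 0.174 60; 0 0 0 0 0 0.174 60; 0 0 0 0 0 0 60'; python3 - <<'E'
from h import *
st();d=capture("wrist");np.save('w4.npy',d,allow_pickle=True);w=np.load('w1.npy',allow_pickle=True).item()
r=trace("wrist","guard")
if r:
    ys,xs=np.nonzero(r[0]['pixels']);P=onplane(d,np.c_[xs,ys],.02)*1000;print(r[0]['conf'],cv2.minAreaRect(P.astype(np.float32)))
c=d['color'].max(2)[60:225,200:440];m=(c<60).astype(np.uint8)
k,lab,s,cc=cv2.connectedComponentsWithStats(m);
for i in np.argsort(-s[1:,4])[:4]+1:print(s[i],cc[i])
print(place_of("wrist","guard")[:1])
cv2.imwrite('pics/w4.png',d['color'][:,:,::-1])
goto(.468,-.269,.10,-6)
E
```

```text
time_s: 9.6
position: [0.4684, -0.2701, 0.2601]
tcp_rot: [[0.995, -0.104, -0.003], [-0.103, -0.995, 0.002], [-0.003, -0.002, -1.0]]
force: [-0.3, -0.1, -0.2]
opening: 0.687
grasp_force: 0.0
9.6 [ 0.4684 -0.2701  0.2601] yaw -5.94 tilt [-0.003  0.002 -1.   ] [-0.3 -0.1 -0.2] 59.8 0.0
0.91 ((467.67529296875, -270.360595703125), (123.15409088134766, 85.71176147460938), 84.55061340332031)
[104 109  24  37 626] [116.38658147 130.00798722]
[127 107   1   1   1] [127. 107.]
[119 112   1   1   1] [119. 112.]
[114 117   1   1   1] [114. 117.]
[{'at': [0.4667, -0.2702, -0.0033], 'conf': 0.74}]
shift mm [ -0.8  -0.7 161. ] turn [-0.001  0.001  0.002]
```

View pics/w4.png

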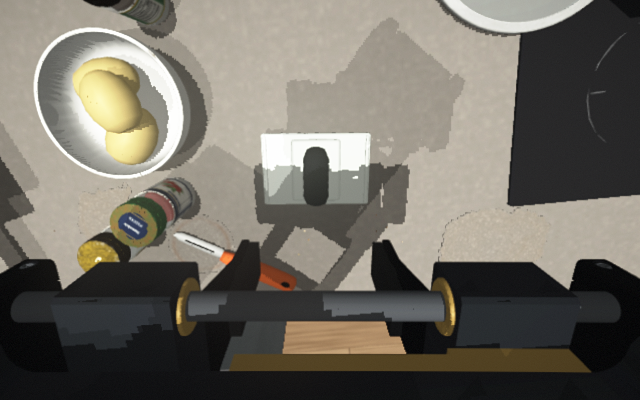

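The guard lies square under the jaws: flange columns 261–370, bar column about 316, jaw centre about 316. The jars and peeler are clear of the descent.

```bash
python3 -m jog '-0.7 0.3 50 0.001 -0.003 0 60; 0 0 55 0 0 0 60; 0 0 55 0 0 0 60; 0 0 33 0 0 0 60; 0 0 13 0 0 0.005 60; 0 0 0 0 0 0 60; 0 0 0 0 0 0 15; 0 0 0 0 0 0 15; 0 0 0 0 0 0 15; 0 0 0 0 0 0 15; 0 0 0 0 0 0 15'
```

```text
time_s: 11.12
position: [0.4682, -0.2704, 0.0563]
tcp_rot: [[0.994, -0.11, -0.002], [-0.11, -0.994, 0.001], [-0.003, -0.001, -1.0]]
force: [-0.0, 0.4, 4.3]
opening: 0.299
grasp_force: 29.9
```

```bash
python3 -m jog '0 0 -10 0 0 0 15; 0 0 -20 0 0 0 15; 0 0 -35 0 0 0 15; 0 0 -40 0 0 0 15; 0 0 -40 0 0 0 15; 0 0 -40 0 0 0 15; 0 0 -25 0 0 0 15; 0 0 -10 0 0 0 15; 0 0 0 0 0 0 15'; python3 - <<'E'
from h import *
st();goto(.6089,.1952,.275,14)
d=capture("wrist");np.save('w5.npy',d,allow_pickle=True)
r=trace("wrist","guard")
if r:
    z=read_state()['position'][2]-.0563+.02
    ys,xs=np.nonzero(r[0]['pixels']);P=onplane(d,np.c_[xs,ys],z)*1000;print(r[0]['conf'],cv2.minAreaRect(P.astype(np.float32)),xs.min(),xs.max(),ys.min(),ys.max())
E
```

```text
time_s: 12.25
position: [0.4685, -0.2705, 0.2759]
tcp_rot: [[0.994, -0.11, -0.003], [-0.11, -0.994, 0.001], [-0.003, -0.001, -1.0]]
force: [-1.3, 1.6, -1.4]
opening: 0.295
grasp_force: 29.9
12.25 [ 0.4685 -0.2705  0.2759] yaw -6.32 tilt [-0.003  0.001 -1.   ] [-1.3  1.6 -1.4] 25.6 29.9
shift mm [  88.3 -478.4    1.1] turn [-0.001  0.003 -0.355]
0.91 ((455.3875732421875, -269.87933349609375), (122.837890625, 113.40967559814453), 84.14966583251953) 204 427 171 344
```

```bash
python3 -m jog '3.7 -20 0 0 0 0 15; 9 -48.7 0 0 0 0 15; 9 -48.7 0 0 0 0 15; 9 -48.7 0 0 0 0 15; 9 -48.7 0 0 0 0 15; 9 -48.7 0 0 0 0 15; 9 -48.7 0 0 0 0 15; 9 -48.7 0 0 0 0 15; 9 -48.7 0 0 0 0 15; 9 -48.7 0 0 0 0 15; 3.7 -20 0 0 0 0 15; 0 0 0 0 0 0 15' && python3 -m jog '0 0 0 0 0.001 -0.118 15; 0 0 0 0 0.001 -0.118 15; 0 0 0 0 0.001 -0.118 15; 0 0 0 0 0 0 15;0 0 0 0 0 0 15'; python3 - <<'E'
from h import *
st();goto(.6089,.1952,.2083,14)
z=read_state()['position'][2]-.0563
for n in ["wrist","top","side"]:
    d=capture(n);np.save(n+'6.npy',d,allow_pickle=True);print(n,place_of(n,"guard")[:1],place_of(n,"bay")[:1])
d=np.load('wrist6.npy',allow_pickle=True).item()
cv2.imwrite('pics/w6.png',d['color'][:,:,::-1])
s=np.load('side6.npy',allow_pickle=True).item();cv2.imwrite('pics/s6.png',s['color'][60:260,260:520,::-1])
E
```

```text
time_s: 13.85
position: [0.6082, 0.1966, 0.2749]
tcp_rot: [[0.994, -0.107, -0.005], [-0.107, -0.994, 0.001], [-0.005, -0.0, -1.0]]
force: [1.0, -0.1, -1.3]
opening: 0.298
grasp_force: 29.9
time_s: 14.48
position: [0.6089, 0.1939, 0.2759]
tcp_rot: [[0.971, 0.238, -0.001], [0.238, -0.971, 0.001], [-0.0, -0.001, -1.0]]
force: [-0.8, -1.0, -2.5]
opening: 0.296
grasp_force: 29.9
14.47 [0.6089 0.1939 0.2759] yaw 13.8 tilt [-0.001  0.001 -1.   ] [-0.8 -1.  -2.5] 25.8 29.9
shift mm [ 0.4 -1.2 67.6] turn [-0.001  0.    -0.004]
wrist [{'at': [0.6079, 0.1937, 0.2157], 'conf': 0.57}] []
top [{'at': [0.6124, 0.1981, 0.2179], 'conf': 0.76}] [{'at': [0.6098, 0.1932, 0.1296], 'conf': 0.93}]
side [{'at': [0.6119, 0.1879, 0.2178], 'conf': 0.6}] [{'at': [0.612, 0.1938, 0.1308], 'conf': 0.59}]
```

View pics/w6.png

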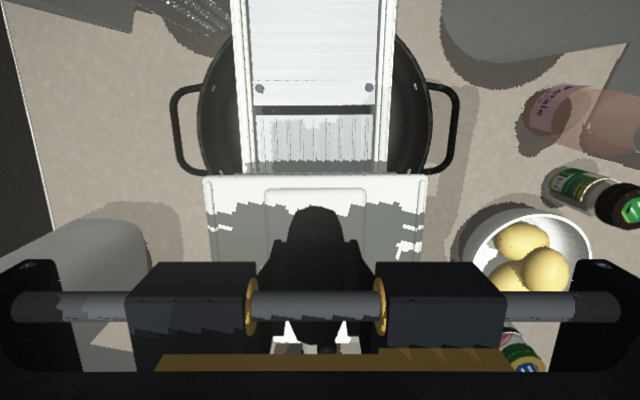

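The flange front edge spans columns 204–427 at row 176, the rails run at about columns 232–397 above it, and the blade slit is at row 110. I'll measure the guard against the rails in this one picture.

```bash
python3 - <<'E'
from h import *
d=np.load('wrist6.npy',allow_pickle=True).item()
g=cv2.GaussianBlur(cv2.cvtColor(d['color'],cv2.COLOR_RGB2GRAY),(3,3),0).astype(float)
def edge(r,c0,c1,side):
    row=np.diff(g[r,c0:c1]);return c0+(row.argmax() if side=='L' else row.argmin())+.5
L=[(edge(r,215,252,'L'),r) for r in range(60,160,6)];Rr=[(edge(r,380,412,'R'),r) for r in range(60,160,6)]
FL=[(edge(r,190,225,'L'),r) for r in range(182,202,3)];FR=[(edge(r,412,440,'R'),r) for r in range(182,202,3)]
col=lambda c,a,b:a+np.diff(g[a:b,c]).argmax()+.5
FF=[(c,col(c,165,186)) for c in list(range(208,240,4))+list(range(392,424,4))]
print(L[::4],Rr[::4],FL[::3],FR[::3],FF[::5])
def line(px,z):
    P=onplane(d,px,z);P=np.array(P)
    vx,vy,x0,y0=cv2.fitLine(P.astype(np.float32),cv2.DIST_HUBER,0,.0005,.001).ravel();
    return np.degrees(np.arctan(vy/vx)),P
a,p=line(L,.132);b,q=line(Rr,.132);zf=read_state()['position'][2]-.0563+.02
fa,fp=line(FL,zf);fb,fq=line(FR,zf);fc,ff=line(FF,zf);print('rails yaw',a,b,'guard yaw sides',fa,fb,'front',fc+90 if fc<0 else fc-90)
th=np.radians(13.95);u=np.array([np.cos(th),np.sin(th)]);n=np.array([-u[1],u[0]]);m=lambda P:np.median(P@n)
print('rails',m(p),m(q),'w',m(p)-m(q),'mid',(m(p)+m(q))/2)
print('flange',m(fp),m(fq),'w',m(fp)-m(fq),'mid',(m(fp)+m(fq))/2,'front along',np.median(ff@u),'tcp lat',n@read_state()['position'][:2],'along',u@read_state()['position'][:2])
sl=[(320,105),(320,115)];print('slit along',onplane(d,sl,.118)@u)
E
```

```text
[(np.float64(233.5), 60), (np.float64(235.5), 84), (np.float64(237.5), 108), (np.float64(239.5), 132), (np.float64(240.5), 156)] [(np.float64(392.5), 60), (np.float64(391.5), 84), (np.float64(389.5), 108), (np.float64(388.5), 132), (np.float64(387.5), 156)] [(np.float64(201.5), 182), (np.float64(212.5), 191), (np.float64(204.5), 200)] [(np.float64(427.5), 182), (np.float64(417.5), 191), (np.float64(425.5), 200)] [(208, np.float64(175.5)), (228, np.float64(174.5)), (400, np.float64(173.5)), (420, np.float64(173.5))]
rails yaw 14.079275 14.5354595 guard yaw sides 27.231127 22.94728 front 14.28286
rails 0.10483457766637772 -0.0196443922217257 w 0.12447896988810342 mid 0.042595092722326006
flange 0.10245398082219942 -0.019394532899397413 w 0.12184851372159683 mid 0.041529723961401005 front along 0.6800000575508285 tcp lat 0.04244230074508877 along 0.6381887564905131
slit along [0.71214284 0.70386552]
```

View pics/s6.png

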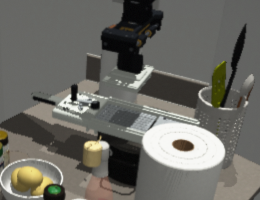

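Lateral offset is within 1 mm, the front edge is at the expected 0.680, and the yaws agree within 0.5°. The side view shows the guard held level above the ramp. Descending to the hover.

```bash
python3 -m jog '0 -0.8 15 0 0 -0.005 15; 0 0 25 0 0 0 15; 0 0 18 0 0 0 15; 0 0 9.6 0 0 0 15; 0 0 0 0 0 0 15; 0 0 0 0 0 0 15; 0 0 0 0 0 0 15'; python3 - <<'E'
from h import *
st();goto(.6087,.1954,.2083,14.1)
for n in ["top","side"]:
    d=capture(n);print(n,place_of(n,"guard")[:1],place_of(n,"bay")[:1],place_of(n,"lever_knob")[:1])
cv2.imwrite('pics/s7.png',cv2.resize(d['color'][100:230,280:480,::-1],None,fx=3,fy=3,interpolation=cv2.INTER_CUBIC))
E
```

```text
time_s: 15.8
position: [0.6096, 0.196, 0.2094]
tcp_rot: [[0.969, 0.246, 0.002], [0.246, -0.969, 0.002], [0.002, -0.001, -1.0]]
force: [-0.3, -0.6, -2.2]
opening: 0.3
grasp_force: 29.9
15.8 [0.6096 0.196  0.2094] yaw 14.26 tilt [ 0.002  0.002 -1.   ] [-0.3 -0.6 -2.2] 26.1 29.9
shift mm [-1.   0.3  1.1] turn [-0.001 -0.002  0.003]
top [{'at': [0.6107, 0.1994, 0.1508], 'conf': 0.78}] [{'at': [0.6091, 0.1952, 0.1288], 'conf': 0.76}] [{'at': [0.4822, 0.1557, 0.1621], 'conf': 0.71}]
side [{'at': [0.6124, 0.1939, 0.1515], 'conf': 0.73}] [{'at': [0.6081, 0.1942, 0.1304], 'conf': 0.72}] []
```

View pics/s7.png

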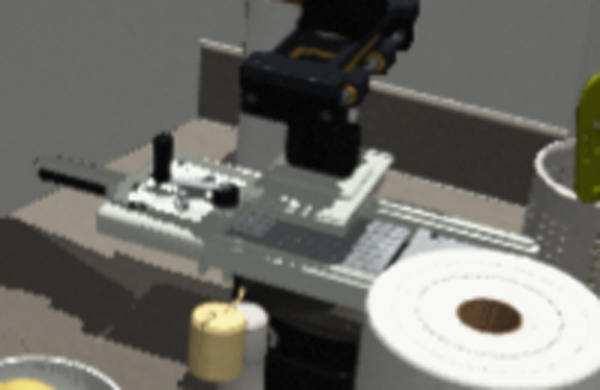

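The guard hovers level over the ramp between the rails (at about (320,185) in the crop) with a visible gap, and its origin reads about 0.151–0.153 m against the 0.152 wanted. A 1 mm trim, then I'll hand in.

```bash
python3 -m jog '-0.8 0.2 1 0 -0.002 0.002 15; 0 0 0 0 0 0 15; 0 0 0 0 0 0 15; 0 0 0 0 0 0 15' && python3 -c "
from rig import *
print(hand_in())"
```

```text
time_s: 16.7
position: [0.6082, 0.1955, 0.2074]
tcp_rot: [[0.97, 0.244, -0.002], [0.244, -0.97, 0.001], [-0.002, -0.001, -1.0]]
force: [0.0, -0.0, -2.5]
opening: 0.297
grasp_force: 29.9
the job is handed in; nothing more can be done
None
```

The job is handed in at 16.7 s: the lever reads 0.80 rad (three dots), and the guard is still held level, within about 1 mm of centre between the rails and about 19 mm above them, with no sign of contact with the slicer.

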